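# Start the warm-up run of the moisture analyser

### The arm

A 6-joint arm with a two-finger parallel gripper is mounted at the origin on the work surface. World frame = base frame: x ahead of the robot, y to its left, z up, the work surface at z = 0. Lengths are in m, angles in rad, forces in N, time in s.
With the tool pointing down it reaches from about 0.375 to 0.9 m from the base axis. Payload 3.1 kg.
Tool frame: the origin (TCP) lies at the very end of the fingers, on their centre line; the grasp point (between the pads) lies 19 mm behind it; z points along the fingers, y is the direction in which the jaws open and shut (so a half turn about z gives the same grasp; the last joint's range is limited). The gripper opens to 85 mm and grips with 20 to 120 N. Pads are 22 mm wide; open, the fingers measure 114 mm over their backs; the gripper's body (76 mm by 85 mm) begins 54 mm behind the grasp point. The pads swing forward as they close: fully open they stand 13 mm farther back than shut.
Start: joints at [-1.339, 0.527, 1.433, -0, 1.181, -0.178], TCP at [0.25, -0.573, 0.231] pointing down, gripper open.
Joint ranges: [-3.08, 3.08], [-0.75, 2.2], [0.22, 2.44], [-1.43, 4.57], [0, 2.65], [-2.85, 2.85]. Speed limits (rad/s): [2.79, 2.79, 3.14, 3.14, 3.14, 3.14].

### API

Orientations are given as a unit quaternion [x, y, z, w].
In Python, from station import manip gives the robot as it stands. The module is installed in compiled form; this text tells all that it offers.
- The arm moves only by the tool send_rows, never from a script. Its argument "commands" is a list of rows, each an object with "delta_pos": the shift along the world's x, y, z in cm, a list of three; "yaw": the turn about the world's z in rad. A call has 1 to 10 rows; each row shifts and turns the pose as measured when the row begins; what a row does not reach is not made up. A row lasts 1/8 s, in which the tool goes at most 62.5 mm and 10.7 degrees, less where a joint would pass 70% of its speed; a pose out of reach is approached as far as the arm can. A call is refused whole if a number of a shift passes 6.25 or a number of a turn 0.188, either way. A call with a gripper value outside its range is refused whole. "grip" is the closure, from -1 (fully open) to 1 (shut), set as the call begins (left out, the last holds). The fingers move at their own pace and stop on an object; "force" is the grip in N (left out, the last holds). Time passes only in rows, so rows that do not move let the fingers close. It gives the time, the measured TCP pose, the force and the opening at its end, in the units of the state.
- manip.sense(): the state, without advancing time (a new reading comes with each control period).
- manip.snapshot(name): name is "scene" or "top" or "wrist"; returns the picture (480x640x3 uint8, blue, green, red); there is no depth.
- manip.get_calibration(name): a dict with "fx", "fy", "cx", "cy" (pixels), "world_to_cam" (4x4, takes a point from world to camera coordinates); the wrist camera has in their place "mount" (4x4, takes a point from camera to tool coordinates, whose origin is the TCP and whose axes are the flange's). Camera axes: x right, y down, z forward; pixel columns grow to the right and rows downward; lengths in m; the calibration is good to about 2 mm. A picture is of the moment at which its call begins: read the wrist's pose just before it. get_calibration takes no time and is no camera call.
- manip.sign_off(): hands the job in, once; it reports no verdict.
The state is a dict: "t": time; "q": joint angles; "qd": joint speeds; "tau": joint torques, N m; "tcp_pos": TCP position; "tool_rot": TCP orientation; "force": force on the tool from outside, world axes, zero at the start; "ft_torque": the same for the moment, N m; "finger_gap": opening from 0.0 (shut) to 1.0 (fully open).
Only numpy, scipy, OpenCV 4.12 (cv2) and the standard library are available. Lean on these libraries where they do the work, as an engineer would, in place of code of your own. Each camera call takes 0.05 s, during which the arm holds its last target. There are 200 camera calls.

### The job

Start the moisture analyser's warm-up run with its empty pan, a job for the fingertips with nothing gripped: first switch it on by pressing down the raised near half of the black rocker, then push the open hood down until it is fully shut. Then press the long tare key right down for a moment and let it up, and last do the same with the round start key. Press nothing else on the panel, and neither lift nor push aside the pan or anything standing round the analyser.

Things in the scene. Friction and masses are not known exactly. Their poses are not given: they have to be found in the camera images.
- analyser: Moisture analyser, light grey, 350 mm deep (x), 210 wide (y), fixed. Origin: centre of its underside; x points from its front (key panel) to its rear, y left, z up. The front 120 mm of its top is the panel, 45 mm high in front, rising 8 degrees to 62; the deck behind is 72 high. Control row at x = -145 mm, left to right: rocker y = +80, tare +30, square keys -12 and -42, start -80. All keys white.
- rocker_near (a point): Point to press on the black power rocker (34 mm front to back, 22 wide, in a level bezel): on the upper face of its near half, 13 mm in front of its pivot. The halves, each 17 mm long, meet in a shallow V over the pivot, 56 mm above the bench. While off, the near half stands up (outer end 63 mm above the bench, this point 61) and the far half is level; when on, the reverse. Moves with the rocker.
- rocker (a joint): Rocker angle: 0 = off, 0.40 rad = fully on (near half down until level). It stays where it is left; 1 to 2 N on the near half move it, then a hard stop. A broad finger reaching over the pivot would bear on the far half too: press at the point given or nearer the outer end.
- hood_lip (a point): Centre of the top face of the hood's grip lip: grey ledge 90 mm wide, 10 thick, sticking out 24 mm from the middle of the hood's lower front edge; the point is 13 mm out from the hood's front wall, which rises 36 mm above the ledge, and moves with the hood. The hood is a light grey shell 182 mm deep, 170 wide, 48 tall, open below.
- hood_hinge (a point): Middle of the hood's hinge axis, which runs along the analyser's y axis; 115 mm behind the analyser's origin and 80 mm above the bench. With the hood shut the lip point lies 183 mm in front of this and 9 mm above it.
- hood (a joint): Hood opening angle: 0 = shut, grows as the front edge rises; it starts open at 0.70 to 0.95 rad. The stiff hinge holds it wherever it is left while wide open; below roughly 0.4 rad (25 degrees) it may sink shut by itself. 2 to 5 N down on the lip move it.
- tare_top (a point): Centre of the top of the tare key: the only long key, 36 mm wide (analyser y) by 18 mm deep, next to the rocker. Its top stands 7 mm above the panel when up.
- tare (a joint): Travel of the tare key: 0 = up, 0.004 m = right down, along the panel's normal. Spring return: 1 N to start, 4 N at the bottom, then a hard stop.
- start_top (a point): Centre of the top of the start key: the only round key, 26 mm across, at the right-hand end of the row. Stands 7 mm above the panel when up.
- start (a joint): Travel of the start key: 0 = up, 0.004 m = right down; same spring as the tare key.
- menu_top (a point): Centre of the top of the left small square key (menu), 15 x 15 mm, 7 mm above the panel. Not to be pressed.
- menu (a joint): Travel of the menu key, 0 = up, 0.004 m = right down.
- print_top (a point): Centre of the top of the right small square key (print), 15 x 15 mm, 7 mm above the panel. Not to be pressed.
- print (a joint): Travel of the print key, 0 = up, 0.004 m = right down.
- pan: The empty aluminium sample pan, 96 mm across, 8 mm tall, lying loose on its carrier under the hood; origin at the centre of its underside, 83 mm above the bench. It stays there.
- weight: Bystander on the bench beside the analyser: a 500 g stainless check weight, upright cylinder 38 mm across and 62 mm tall with a knob on top; origin at the centre of its underside.
- jar: Bystander on the bench beside the analyser: a clear screw-cap sample jar, 58 mm across, 75 mm tall; origin at the centre of its underside.
- dish: Bystander on the bench beside the analyser: a glass weighing bottle with a knobbed stopper, 54 mm across, 66 mm tall; origin at the centre of its underside.
- spare: Bystander on the bench beside the analyser: a stack of spare aluminium pans, 95 mm across, 24 mm tall; origin at the centre of its underside.
- shears: Bystander on the bench beside the analyser: a pair of shears lying flat, 220 mm long, 74 mm wide, 11 mm thick; origin at its pivot screw, on the underside.
- lifter: Bystander on the bench beside the analyser: a pan lifter (wire fork with a black handle) lying flat, 160 mm long, 108 mm wide, 12 mm thick; origin at the joint of handle and fork, on the underside.
- pen: Bystander on the bench beside the analyser: a marker pen lying flat just in front of the analyser, 125 mm long, 14 mm thick; origin at the centre of its underside.

How it is judged:
On the way, in this order (a step that is already met when the one before it is completed fails the run):
1. the rocker is switched on while the hood is still open (value of joint each of rocker, hood above 0.3 rad), for 0.1 s.
2. the hood is fully shut (value of joint rocker above 0.3 rad and value of joint hood below 0.05 rad), for 0.2 s.
3. the tare key is pressed right down (all of step 2 and value of joint tare above 0.003 m), for 0.1 s.
4. the tare key is up again and the start key is pressed right down (all of step 2 and value of joint start above 0.003 m and value of joint tare below 0.001 m), for 0.1 s.
At the end, for the whole second after the job is handed in: The rocker is on (over 0.30 rad of 0.40), the hood is shut (within 0.05 rad), all four keys are up (within 1 mm), the pan lies at rest within 10 mm of where it was, and every bystander is within 30 mm of where it stood (all of step 2 and value of joint each of tare, menu, print, start below 0.001 m and distance of pan from where it was at the start of the episode below 0.01 m and distance of each of weight, jar, dish, spare, shears, lifter, pen from where it was at the start of the episode below 0.03 m and linear speed of pan below 0.01 m/s); the robot touches nothing.
It fails at once if the menu or print key is pressed (more than half its 4 mm travel) (value of joint any of menu, print above 0.002 m).
It fails at once if the tare or start key is pressed before the analyser is on and its hood shut ((value of joint tare above 0.002 m and (value of joint hood above 0.08 rad or value of joint rocker below 0.2 rad)) or (value of joint start above 0.002 m and (value of joint hood above 0.08 rad or value of joint rocker below 0.2 rad))).
It fails at once if the hood is lifted further open instead of being pushed shut (over 1.08 rad) (value of joint hood above 1.08 rad).
It fails at once if the pan is shifted or lifted (over 10 mm) (distance of pan from where it was at the start of the episode above 0.01 m).
It fails at once if a bystander is knocked aside, lifted or carried (over 30 mm) (distance of any of weight, jar, dish, spare, shears, lifter, pen from where it was at the start of the episode above 0.03 m).
It also fails if it takes over 58 s, if anything falls off the work surface, if the arm or the gripper's body presses on something with over 40 N, if the wrist force passes 120 N, or if a joint passes its speed limit or range.

## Working session

There is one attempt and no reset: what is moved stays moved. The work goes in short steps, Python scripts to look and compute and a tool call to move; the robot and the scene stay as the last step left them, time stands still between calls to the robot, and variables do not carry over. Pictures are saved under pics/ and viewed, about 8 in all and at most 12, crops included, and the job is handed in when it is done.

Besides the shell and the picture viewer there is one more tool, called after "Emit:" as name(argument=value, ...), one argument or row to a line, values as JSON. send_rows: Moves the arm, as the interface text tells. Its arguments: {"type":"object","properties":{"commands":{"type":"array","items":{"type":"object","properties":{"delta_pos":{"type":"array","items":{"type":"number"}},"yaw":{"type":"number"}}}},"grip":{"type":"number"},"force":{"type":"number"}},"required":["commands"]}

```bash
mkdir -p pics; python3 - <<'E'
from station import manip
import cv2
for n in ("scene","top"):
    cv2.imwrite(f"pics/{n}0.png",manip.snapshot(n)); c=manip.get_calibration(n); print(n,c)
print(manip.get_calibration("wrist")); print(manip.sense())
E
```

```text
scene {'fx': 567.957998421104, 'fy': 567.957998421104, 'cx': 319.54356580655997, 'cy': 236.13063845876223, 'world_to_cam': array([[ 0.67302971,  0.7396107 , -0.002649  , -0.42773723],
       [ 0.55896929, -0.51098883, -0.65302661, -0.2464567 ],
       [-0.48433908,  0.4380256 , -0.75733033,  1.56547504],
       [ 0.        ,  0.        ,  0.        ,  1.        ]])}
top {'fx': 464.5609982624254, 'fy': 464.5609982624254, 'cx': 322.7053200897991, 'cy': 241.4925335216123, 'world_to_cam': array([[-0.0037937 , -0.99993633,  0.01062796,  0.04800544],
       [-0.98948711,  0.00221711, -0.14460411,  0.61178226],
       [ 0.14457134, -0.01106481, -0.98943251,  1.04801229],
       [ 0.        ,  0.        ,  0.        ,  1.        ]])}
{'fx': 392.5674049947414, 'fy': 392.5674049947414, 'cx': 320.660129453431, 'cy': 243.47140048066095, 'mount': array([[-2.11165160e-04, -9.53519123e-01, -3.01332437e-01,
         7.75343684e-02],
       [ 9.99999943e-01, -2.80336929e-04,  1.86310759e-04,
         3.06306638e-04],
       [-2.62125482e-04, -3.01332381e-01,  9.53519128e-01,
        -1.42197777e-01],
       [ 0.00000000e+00,  0.00000000e+00,  0.00000000e+00,
         1.00000000e+00]])}
{'t': 0.1, 'q': array([-1.33851342e+00,  5.28365867e-01,  1.43381342e+00,  3.15213780e-05,
        1.18137908e+00, -1.78480500e-01]), 'qd': array([-4.93848604e-04, -2.15191831e-03, -3.93971433e-03, -8.88445472e-05,
        1.06764422e-03, -1.66747655e-03]), 'tau': array([ 5.16048772e-05, -4.43302846e+01, -1.78586698e+01, -1.41409664e-04,
        3.94032351e-03, -1.64496180e-05]), 'tcp_pos': array([ 0.24946115, -0.57234137,  0.23042349]), 'tool_rot': array([ 9.78983961e-01,  2.03934887e-01, -1.18672472e-05, -9.82890841e-04]), 'force': array([-0.1720559 , -1.04168139, -0.02582344]), 'ft_torque': array([-0.0156111 , -0.02474655,  0.00511628]), 'finger_gap': 0.9988835218224581}
```

View pics/scene0.png

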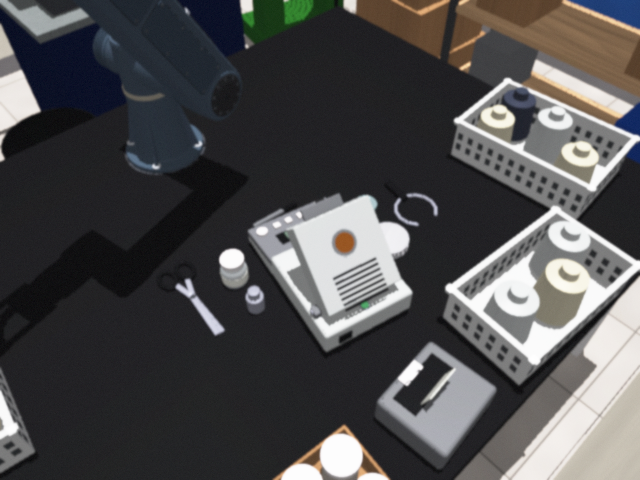

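View pics/top0.png

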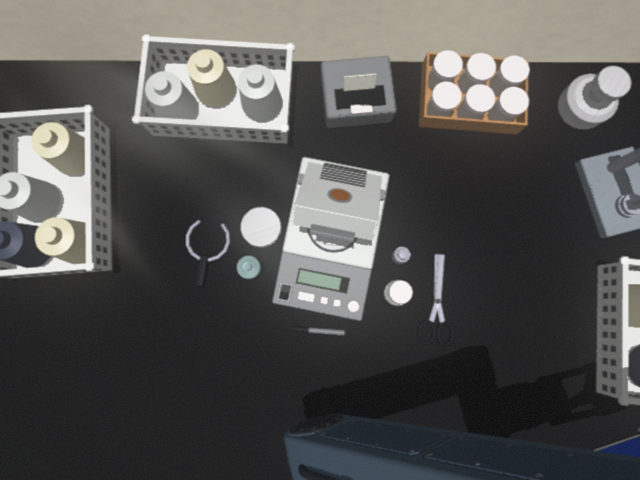

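Scene: hood open, panel facing the robot. In the top view the rocker is at about (285,292), tare (306,297), square keys (323,300) and (337,303), start (353,307), and the hood lip near (331,240). The analyser stands clear of its bystanders, so next I fit its pose.

```bash
cat > h.py <<'E'
from station import manip
import numpy as np, cv2
def ray(c,uv,W=None):
    d=np.array([(uv[0]-c['cx'])/c['fx'],(uv[1]-c['cy'])/c['fy'],1.])
    if W is None: W=np.linalg.inv(c['world_to_cam'])
    return W[:3,3],W[:3,:3]@d
def onplane(c,uv,z,W=None):
    o,d=ray(c,uv,W); return (o+d*(z-o[2])/d[2])[:2]
def fit(A,B):  # 2D rigid A->B
    a,b=A.mean(0),B.mean(0); H=(A-a).T@(B-b); th=np.arctan2(H[0,1]-H[1,0],H[0,0]+H[1,1])
    R=np.array([[np.cos(th),-np.sin(th)],[np.sin(th),np.cos(th)]]); return th,b-R@a,R
E
python3 - <<'E'
from h import *
im=cv2.imread("pics/top0.png"); g=cv2.cvtColor(im,6)
c=manip.get_calibration("top")
roi=np.zeros_like(g); roi[284:318,270:368]=g[284:318,270:368]
n,l,s,ce=cv2.connectedComponentsWithStats((roi>195).astype('uint8'))
for i in range(1,n): print(s[i],ce[i].round(2))
K=sorted([ce[i] for i in range(1,n) if s[i][4]>10],key=lambda p:p[0])
if len(K)==4:
    B=np.array([onplane(c,p,.0562) for p in K]); A=np.array([[-.145,y] for y in(.03,-.012,-.042,-.08)])
    th,t,R=fit(A,B); print(th,t,((A@R.T+t-B)*1e3).round(1))
    cam=lambda p:(lambda q:(q[0]/q[2]*c['fx']+c['cx'],q[1]/q[2]*c['fy']+c['cy']))((c['world_to_cam']@np.r_[p,1])[:3])
    w=lambda x,y,z:np.r_[R@[x,y]+t,z]
    for nm,p in dict(rock=(-.158,.08,.061),lip70=None,fl=(-.175,.105,.045),fr=(-.175,-.105,.045),rl=(.175,.105,.072),rr=(.175,-.105,.072)).items():
        if p: print(nm,w(*p).round(4),np.round(cam(w(*p)),1))
    for a in np.arange(.65,1.0,.05):
        f=.183*np.cos(a)-.009*np.sin(a);u=.183*np.sin(a)+.009*np.cos(a)
        p=w(.115-f,0,.08+u);q=manip.get_calibration("scene");r=(q['world_to_cam']@np.r_[p,1])[:3]
        print(round(a,2),p.round(3),np.round(cam(p),1),np.round([r[0]/r[2]*q['fx']+q['cx'],r[1]/r[2]*q['fy']+q['cy']],1))
cv2.imwrite("pics/crop0.png",cv2.resize(im[150:325,265:395],None,fx=4.5,fy=3.4 if 0 else 3.4*1.0,interpolation=2))
E
```

```text
[298 292  17  10 123] [305.93 296.37]
[321 297   7   7  44] [323.93 299.93]
[333 300   8   6  41] [336.76 302.54]
[348 301  11  11 100] [353.04 305.96]
-0.20288170567771005 [0.61967983 0.02663688] [[ 0.1  0.1]
 [-0.1  0.1]
 [-0.1 -0. ]
 [ 0.1 -0.2]]
rock [0.481  0.1368 0.061 ] [283.1 297.5]
fl [0.4694 0.1647 0.045 ] [271.4 302.8]
fr [ 0.4271 -0.0409  0.045 ] [361.  321.1]
rl [0.8122 0.0942 0.072 ] [302.1 155.6]
rr [ 0.7699 -0.1115  0.072 ] [389.8 173. ]
0.65 [0.595 0.032 0.198] [330.7 238.8] [317.4 206.6]
0.7 [0.601 0.03  0.205] [331.4 235.3] [318.9 206.1]
0.75 [0.607 0.029 0.211] [332.1 231.7] [320.5 205.8]
0.8 [0.614 0.028 0.218] [332.9 227.9] [322.3 205.7]
0.85 [0.621 0.026 0.223] [333.6 224. ] [324.1 205.9]
0.9 [0.628 0.025 0.229] [334.5 219.9] [326.1 206.3]
0.95 [0.635 0.023 0.234] [335.3 215.6] [328.1 206.9]
```

View pics/crop0.png

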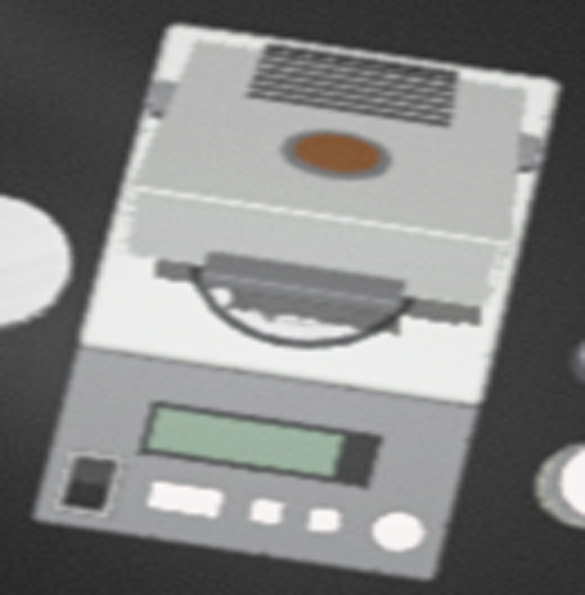

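Pose fit is good to 0.2 mm: origin (0.620, 0.027), yaw -0.203. The crop puts the lip centre at full-image pixel (332,232), so the hood is at about 0.75 rad. Pan and panel are clear. I'll close the fingers and move over the rocker.

Emit:
send_rows(
  commands=[
    {"delta_pos": [2, 6, 0], "yaw": -0.15},
    {"delta_pos": [2, 6, 0], "yaw": -0.15},
    {"delta_pos": [2, 6, 0], "yaw": -0.15},
    {"delta_pos": [2, 6, 0], "yaw": -0.15},
    {"delta_pos": [2, 6, 0]},
    {"delta_pos": [2, 6, 0]},
    {"delta_pos": [2, 6, 0]},
    {"delta_pos": [2, 6, 0]},
    {"delta_pos": [2, 6, 0]},
    {"delta_pos": [2, 6, 0]},
  ],
  grip=1,
  force=30,
)

```text
validation failed for argument at $.co...
```

Emit:
send_rows(
  commands=[
    {"delta_pos": [2, 6, 0], "yaw": -0.15},
    {"delta_pos": [2, 6, 0], "yaw": -0.15},
    {"delta_pos": [2, 6, 0], "yaw": -0.15},
    {"delta_pos": [2, 6, 0], "yaw": -0.15},
    {"delta_pos": [2, 6, 0], "yaw": 0},
    {"delta_pos": [2, 6, 0], "yaw": 0},
    {"delta_pos": [2, 6, 0], "yaw": 0},
    {"delta_pos": [2, 6, 0], "yaw": 0},
    {"delta_pos": [2, 6, 0], "yaw": 0},
    {"delta_pos": [2, 6, 0], "yaw": 0},
  ],
  grip=1,
  force=30,
)

```text
t: 1.35
tcp_pos: [0.444, 0.0203, 0.2281]
tool_rot: [0.994, -0.11, 0.001, -0.001]
force: [1.8, -0.5, 0.2]
finger_gap: 0.001
```

Emit:
send_rows(
  commands=[
    {"delta_pos": [1.8, 5.8, -2], "yaw": 0.017},
    {"delta_pos": [1.7, 5.8, -2], "yaw": 0},
    {"delta_pos": [0, 0, -3], "yaw": 0},
    {"delta_pos": [0, 0, -3], "yaw": 0},
    {"delta_pos": [0, 0, 0], "yaw": 0},
    {"delta_pos": [0, 0, 0], "yaw": 0},
  ],
)

```text
t: 2.1
tcp_pos: [0.4794, 0.1399, 0.1278]
tool_rot: [0.995, -0.096, 0.003, -0.001]
force: [0.2, -0.3, 0.8]
finger_gap: 0.002
```

```bash
python3 - <<'E'
from h import *
s=manip.sense(); im=manip.snapshot("wrist"); c=manip.get_calibration("wrist")
from scipy.spatial.transform import Rotation as Ro
T=np.eye(4);T[:3,:3]=Ro.from_quat(s['tool_rot']).as_matrix();T[:3,3]=s['tcp_pos'];W=T@c['mount']
print(s['tcp_pos'],s['tool_rot'],s['force'])
V=np.linalg.inv(W);R=np.array([[.9795,.2015],[-.2015,.9795]]);t=np.array([.6197,.0266])
for y,z in((.08,.056),(.03,.0562),(-.012,.0562),(-.042,.0562),(-.08,.0562)):
    q=V@np.r_[R@[-.145,y]+t,z,1]; p=q[:2]/q[2]*c['fx']+[c['cx'],c['cy']]; print(p.round(1)); cv2.drawMarker(im,tuple(int(v) for v in p.round()),(0,0,255),0,8)
cv2.imwrite("pics/w1.png",im)
E
```

```text
[0.47935796 0.13989831 0.12783151] [ 9.95339192e-01 -9.63847089e-02  3.03646736e-03 -8.12462025e-04] [ 0.1823355  -0.32805967  0.77303536]
[325.8 235.4]
[413.9 236.3]
[487.8 237.1]
[540.7 237.6]
[607.6 238.3]
```

View pics/w1.png

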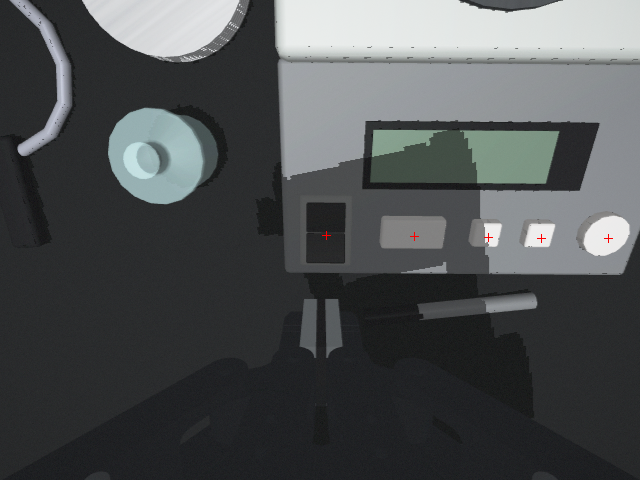

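Wrist view agrees with the fit: the predicted points fall on the rocker pivot (326,235) and on all four keys within about 1 mm. Now pressing the rocker.

Emit:
send_rows(
  commands=[
    {"delta_pos": [0, -0.3, -3], "yaw": 0},
    {"delta_pos": [0, 0, -2], "yaw": 0},
    {"delta_pos": [0, 0, 0], "yaw": 0},
    {"delta_pos": [0, 0, 0], "yaw": 0},
  ],
)

```text
t: 2.65
tcp_pos: [0.4839, 0.1356, 0.0824]
tool_rot: [0.995, -0.098, 0.009, -0.002]
force: [0.2, -0.7, 0.3]
finger_gap: -0.001
```

Emit:
send_rows(
  commands=[
    {"delta_pos": [-0.5, 0.1, -1], "yaw": 0},
    {"delta_pos": [0, 0, 0], "yaw": 0},
    {"delta_pos": [0, 0, -0.4], "yaw": 0},
    {"delta_pos": [0, 0, 0], "yaw": 0},
  ],
)

```text
t: 3.15
tcp_pos: [0.4797, 0.1368, 0.0697]
tool_rot: [0.995, -0.098, 0.011, -0.002]
force: [-0.3, 0.7, -0.5]
finger_gap: -0.001
```

Emit:
send_rows(
  commands=[
    {"delta_pos": [0, 0, -0.5], "yaw": 0},
    {"delta_pos": [0, 0, -0.4], "yaw": 0},
    {"delta_pos": [0, 0, -0.4], "yaw": 0},
    {"delta_pos": [0, 0, -0.1], "yaw": 0},
  ],
)

```text
t: 3.65
tcp_pos: [0.4792, 0.137, 0.0559]
tool_rot: [0.995, -0.098, 0.011, -0.002]
force: [-3.5, 0.5, 20.6]
finger_gap: 0.002
```

20 N means the hard stop was reached. Lifting and checking.

Emit:
send_rows(
  commands=[
    {"delta_pos": [0, 0, 3], "yaw": 0},
    {"delta_pos": [0, 0, 5], "yaw": 0},
    {"delta_pos": [0, 0, 5], "yaw": 0},
    {"delta_pos": [0, 0, 6], "yaw": 0},
    {"delta_pos": [0, 0, 0], "yaw": 0},
  ],
)

```text
t: 4.28
tcp_pos: [0.48, 0.1366, 0.2505]
tool_rot: [0.995, -0.098, 0.012, -0.002]
force: [0.2, 0.5, -0.3]
finger_gap: -0.005
```

```bash
python3 - <<'E'
from h import *
a=manip.snapshot("wrist"); s=manip.sense(); print(s['tcp_pos'],s['tool_rot'],s['force'])
cv2.imwrite("pics/w2.png",a)
E
```

```text
[0.47796144 0.1364327  0.248035  ] [ 0.99516136 -0.09786115  0.00865283 -0.00148319] [-0.25855518  0.02400673  0.68321434]
```

View pics/w2.png

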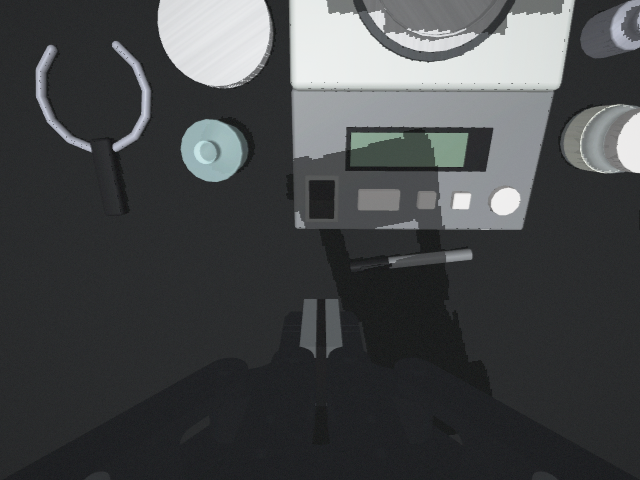

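```bash
python3 - <<'E'
import cv2
for n,c,r0,r1 in(("w1",326,198,268),("w2",322,174,224)):
    g=cv2.imread(f"pics/{n}.png",0); print(n,g[r0:r1:2,c-6:c+6].mean(1).round().astype(int))
E
```

```text
w1 [86 86 66 32 32 32 32 32 32 32 32 32 32 32 31 31 31 47 42 41 41 38 39 40
 40 39 40 40 41 41 41 40 32 82 76]
w2 [77 87 88 43 30 29 30 30 30 30 29 30 30 32 34 34 33 33 32 32 32 33 47 86
 76]
```

Emit:
send_rows(
  commands=[
    {"delta_pos": [4, -3.5, 0], "yaw": 0},
    {"delta_pos": [4, -3.5, 0], "yaw": 0},
    {"delta_pos": [4, -3.5, 0], "yaw": 0},
    {"delta_pos": [0, 0, 0], "yaw": 0},
    {"delta_pos": [0, 0, 0], "yaw": 0},
  ],
)

```text
t: 4.95
tcp_pos: [0.5948, 0.0293, 0.2377]
tool_rot: [0.995, -0.097, -0.0, -0.002]
force: [-1.0, -0.3, 0.2]
finger_gap: 0.001
```

Emit:
send_rows(
  commands=[
    {"delta_pos": [0.5, 0, -0.5], "yaw": 0},
    {"delta_pos": [0, 0, -0.5], "yaw": 0},
    {"delta_pos": [0, 0, -0.5], "yaw": 0},
    {"delta_pos": [0, 0, -0.3], "yaw": 0},
  ],
)

```text
t: 5.45
tcp_pos: [0.5958, 0.0322, 0.2174]
tool_rot: [0.995, -0.095, -0.004, -0.002]
force: [-5.2, -0.5, 4.9]
finger_gap: 0.0
```

Sideways force shows I met the lip's end face, so the hood is opener than estimated. I'll back up and go further in.

Emit:
send_rows(
  commands=[
    {"delta_pos": [-0.3, 0, 1.5], "yaw": 0},
    {"delta_pos": [0, 0, 1.8], "yaw": 0},
    {"delta_pos": [0.9, -0.2, 0], "yaw": 0},
    {"delta_pos": [1, -0.1, 0], "yaw": 0},
    {"delta_pos": [0, 0, 0], "yaw": 0},
    {"delta_pos": [0, 0, 0], "yaw": 0},
  ],
)

```text
t: 6.2
tcp_pos: [0.6138, 0.0292, 0.2528]
tool_rot: [0.995, -0.095, -0.002, -0.002]
force: [-0.0, 0.0, -0.9]
finger_gap: -0.0
```

```bash
python3 - <<'E'
from h import *
a=manip.snapshot("scene"); s=manip.sense(); print(s['tcp_pos'],s['tool_rot'],s['force'])
b=manip.snapshot("wrist")
cv2.imwrite("pics/s3.png",np.hstack([cv2.resize(a[130:350,220:420],(400,440),interpolation=2),cv2.resize(b,(400,440))]))
E
```

```text
[0.6137716  0.0291818  0.25279947] [ 0.99545701 -0.09516716 -0.00206506 -0.00207285] [-0.31901933 -0.30070067 -0.84500438]
```

View pics/s3.png

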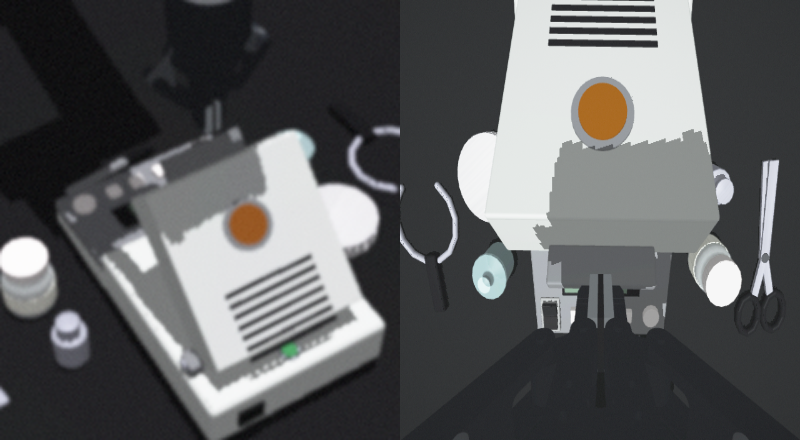

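The scene view shows the hood still wide open. In the wrist view the dark lip lies just beyond the fingertips: wall junction at row ≈269 and outer edge at row ≈316 in the full image. Solving for the hood angle from these.

```bash
python3 - <<'E'
from h import *
from scipy.spatial.transform import Rotation as Ro
s=manip.sense(); b=manip.snapshot("wrist"); c=manip.get_calibration("wrist")
T=np.eye(4);T[:3,:3]=Ro.from_quat(s['tool_rot']).as_matrix();T[:3,3]=s['tcp_pos'];V=np.linalg.inv(T@c['mount'])
R=np.array([[.9795,.2015],[-.2015,.9795]]);t=np.array([.6197,.0266])
def px(f,y,u,a):
    F=f*np.cos(a)-u*np.sin(a);U=f*np.sin(a)+u*np.cos(a)
    q=V@np.r_[R@[.115-F,y]+t,.08+U,1];return (q[:2]/q[2]*c['fx']+[c['cx'],c['cy']]).round(0)
for a in np.arange(.6,1.01,.05): print(round(a,2),'junc',px(.17,.03,.009,a),'edge',px(.194,.03,.009,a),'edgelow',px(.194,.03,-.001,a),'top',px(.17,.03,.045,a))
print(cv2.cvtColor(b,6)[220:330:2,250:270].mean(1).round().astype(int))
E
```

```text
0.6 junc [272. 282.] edge [270. 324.] edgelow [272. 326.] top [263. 269.]
0.65 junc [270. 278.] edge [268. 321.] edgelow [270. 324.] top [261. 260.]
0.7 junc [268. 273.] edge [265. 317.] edgelow [268. 321.] top [259. 249.]
0.75 junc [266. 267.] edge [263. 312.] edgelow [265. 317.] top [257. 237.]
0.8 junc [264. 260.] edge [260. 305.] edgelow [263. 312.] top [254. 223.]
0.85 junc [262. 251.] edge [258. 297.] edgelow [261. 305.] top [252. 207.]
0.9 junc [260. 241.] edge [255. 286.] edgelow [258. 296.] top [249. 189.]
0.95 junc [258. 229.] edge [252. 274.] edgelow [255. 286.] top [247. 170.]
1.0 junc [256. 216.] edge [249. 259.] edgelow [252. 274.] top [244. 148.]
[145 145 145 145 145 145 145 145 143 139 135 136 136 136 136 136 136 136
 136 136 136 136 136 135  93  95  95  94  95  95  95  95  95 110 120 121
 120 120 120 120 120 121 121 122 130 127 126 151 153 154 114 167 167 186
 178]
```

Hood angle is 0.75 after all: edges at rows 238, 268 and ≈312 all match. The earlier -x force was friction from the lip edge. I'll return there and follow the arc.

Emit:
send_rows(
  commands=[
    {"delta_pos": [-1.4, 0.2, 0], "yaw": 0},
    {"delta_pos": [0, 0, -1.5], "yaw": 0},
    {"delta_pos": [0, 0, -1.2], "yaw": 0},
    {"delta_pos": [0, 0, 0], "yaw": 0},
  ],
)

```text
t: 6.85
tcp_pos: [0.597, 0.0317, 0.2233]
tool_rot: [0.995, -0.095, -0.003, -0.002]
force: [-0.4, -0.0, 0.2]
finger_gap: 0.002
```

Emit:
send_rows(
  commands=[
    {"delta_pos": [0.2, 0, -0.5], "yaw": 0},
    {"delta_pos": [-0.4, 0.1, -0.7], "yaw": 0},
    {"delta_pos": [-0.6, 0.1, -0.8], "yaw": 0},
    {"delta_pos": [-0.6, 0.1, -0.8], "yaw": 0},
  ],
)

```text
t: 7.35
tcp_pos: [0.5816, 0.0353, 0.1946]
tool_rot: [0.995, -0.095, -0.004, -0.002]
force: [-0.8, 0.0, 1.5]
finger_gap: -0.003
```

Emit:
send_rows(
  commands=[
    {"delta_pos": [-0.5, 0.1, -0.8], "yaw": 0},
    {"delta_pos": [-0.5, 0.1, -0.8], "yaw": 0},
    {"delta_pos": [-0.4, 0.1, -0.8], "yaw": 0},
    {"delta_pos": [-0.4, 0.1, -0.9], "yaw": 0},
  ],
)

```text
t: 7.85
tcp_pos: [0.563, 0.0393, 0.1589]
tool_rot: [0.995, -0.095, -0.003, -0.002]
force: [-0.4, -0.1, 0.1]
finger_gap: -0.001
```

Emit:
send_rows(
  commands=[
    {"delta_pos": [-0.4, 0.1, -1.2], "yaw": 0},
    {"delta_pos": [-0.4, 0.1, -1.2], "yaw": 0},
    {"delta_pos": [-0.2, 0, -1.2], "yaw": 0},
    {"delta_pos": [-0.2, 0, -1.2], "yaw": 0},
    {"delta_pos": [0, 0, -0.8], "yaw": 0},
    {"delta_pos": [0, 0, 0], "yaw": 0},
  ],
)

```text
t: 8.6
tcp_pos: [0.55, 0.0413, 0.0975]
tool_rot: [0.995, -0.095, -0.004, -0.002]
force: [-0.5, -0.3, -1.1]
finger_gap: 0.004
```

Emit:
send_rows(
  commands=[
    {"delta_pos": [0, 0, -0.5], "yaw": 0},
    {"delta_pos": [0, 0, -0.4], "yaw": 0},
    {"delta_pos": [0, 0, -0.2], "yaw": 0},
    {"delta_pos": [0, 0, 0], "yaw": 0},
  ],
)

```text
t: 9.1
tcp_pos: [0.5514, 0.0411, 0.0898]
tool_rot: [0.995, -0.095, -0.002, -0.002]
force: [0.2, 0.2, 0.2]
finger_gap: 0.001
```

Emit:
send_rows(
  commands=[
    {"delta_pos": [0, 0, -0.2], "yaw": 0},
    {"delta_pos": [0, 0, -0.2], "yaw": 0},
    {"delta_pos": [0, 0, -0.1], "yaw": 0},
  ],
)

```text
t: 9.48
tcp_pos: [0.5518, 0.0411, 0.0891]
tool_rot: [0.996, -0.095, -0.001, -0.002]
force: [-1.7, 0.9, 4.8]
finger_gap: 0.002
```

Emit:
send_rows(
  commands=[
    {"delta_pos": [0, 0, -0.3], "yaw": 0},
    {"delta_pos": [0, 0, 0], "yaw": 0},
    {"delta_pos": [-0.2, 0, 3], "yaw": 0},
    {"delta_pos": [-0.3, 0, 4], "yaw": 0},
    {"delta_pos": [-3, 2, 0], "yaw": 0},
    {"delta_pos": [-3.2, 2.3, 0], "yaw": 0},
    {"delta_pos": [0, 0, 0], "yaw": 0},
    {"delta_pos": [0, 0, 0], "yaw": 0},
  ],
)

```text
t: 10.48
tcp_pos: [0.4852, 0.0844, 0.16]
tool_rot: [0.995, -0.095, 0.001, -0.002]
force: [-0.1, -0.6, -0.6]
finger_gap: 0.001
```

```bash
python3 - <<'E'
from h import *
s=manip.sense(); print(s['tcp_pos'],s['tool_rot'],s['force'])
a=manip.snapshot("scene"); b=manip.snapshot("wrist")
cv2.imwrite("pics/s4.png",np.hstack([cv2.resize(a[130:350,220:420],(400,440),interpolation=2),cv2.resize(b,(400,440))]))
E
```

```text
[0.48520725 0.08439508 0.15997816] [ 0.99548045 -0.09494059  0.00138181 -0.00174332] [-0.08910632 -0.60510281 -0.5545635 ]
```

View pics/s4.png

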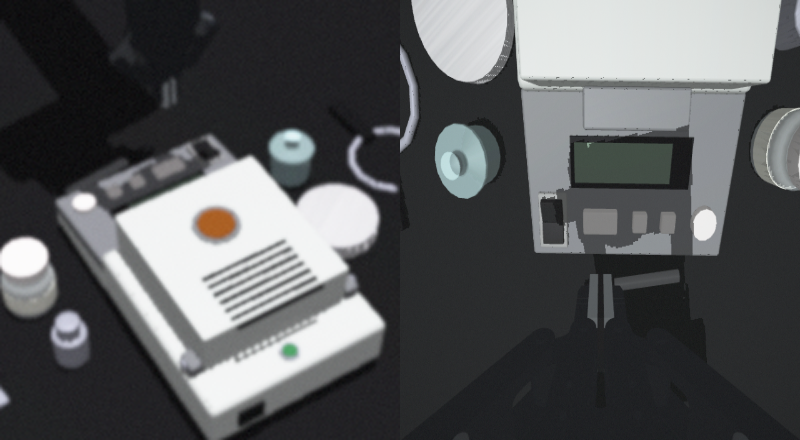

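Hood is shut flush (scene view), and the fingers are in front over the tare key with nothing disturbed. Pressing tare.

Emit:
send_rows(
  commands=[
    {"delta_pos": [-0.1, 0.1, -3], "yaw": 0},
    {"delta_pos": [0, 0, -3], "yaw": 0},
    {"delta_pos": [0, 0, -2], "yaw": 0},
    {"delta_pos": [0, 0, 0], "yaw": 0},
    {"delta_pos": [0, 0, 0], "yaw": 0},
  ],
)

```text
t: 11.2
tcp_pos: [0.4904, 0.0825, 0.0776]
tool_rot: [0.995, -0.097, 0.004, -0.002]
force: [-0.2, 1.0, 0.0]
finger_gap: 0.002
```

Emit:
send_rows(
  commands=[
    {"delta_pos": [-0.6, 0.3, -0.8], "yaw": 0},
    {"delta_pos": [0, 0, 0], "yaw": 0},
    {"delta_pos": [0, 0, -0.2], "yaw": 0},
  ],
)

```text
t: 11.58
tcp_pos: [0.4854, 0.0856, 0.0687]
tool_rot: [0.995, -0.097, 0.006, -0.002]
force: [0.4, -0.5, -0.3]
finger_gap: -0.001
```

Emit:
send_rows(
  commands=[
    {"delta_pos": [-0.2, 0, -0.5], "yaw": 0},
    {"delta_pos": [0, 0, -0.4], "yaw": 0},
    {"delta_pos": [0, 0, -0.4], "yaw": 0},
    {"delta_pos": [0, 0, -0.3], "yaw": 0},
  ],
)

```text
t: 12.08
tcp_pos: [0.4843, 0.0856, 0.0526]
tool_rot: [0.995, -0.097, 0.008, -0.002]
force: [-1.8, -0.5, 17.8]
finger_gap: 0.003
```

Hard stop again (17.8 N). I'll hold, release, lift and move over the start key.

Emit:
send_rows(
  commands=[
    {"delta_pos": [0, 0, 0], "yaw": 0},
    {"delta_pos": [0, 0, 1], "yaw": 0},
    {"delta_pos": [0, 0, 4], "yaw": 0},
    {"delta_pos": [-0.8, -3.6, 0], "yaw": 0},
    {"delta_pos": [-0.8, -3.6, 0], "yaw": 0},
    {"delta_pos": [-0.7, -3.6, 0], "yaw": 0},
    {"delta_pos": [0, 0, 0], "yaw": 0},
    {"delta_pos": [0, 0, 0], "yaw": 0},
  ],
)

```text
t: 13.08
tcp_pos: [0.4615, -0.0247, 0.1063]
tool_rot: [0.995, -0.096, 0.009, -0.002]
force: [0.7, -0.4, -0.1]
finger_gap: 0.005
```

Emit:
send_rows(
  commands=[
    {"delta_pos": [0, 0.2, -1.5], "yaw": 0},
    {"delta_pos": [0, 0, -1.5], "yaw": 0},
    {"delta_pos": [0, 0, 0], "yaw": 0},
    {"delta_pos": [0, 0, 0], "yaw": 0},
  ],
)

```text
t: 13.58
tcp_pos: [0.4624, -0.019, 0.0764]
tool_rot: [0.996, -0.094, 0.01, -0.002]
force: [-0.3, 0.1, 0.6]
finger_gap: -0.0
```

Emit:
send_rows(
  commands=[
    {"delta_pos": [0, -0.4, -0.7], "yaw": 0},
    {"delta_pos": [0, 0, 0], "yaw": 0},
    {"delta_pos": [0, 0, -0.2], "yaw": 0},
  ],
)

```text
t: 13.95
tcp_pos: [0.4631, -0.0231, 0.0678]
tool_rot: [0.996, -0.093, 0.011, -0.001]
force: [0.6, -0.6, -1.0]
finger_gap: -0.004
```

Emit:
send_rows(
  commands=[
    {"delta_pos": [-0.1, 0, -0.5], "yaw": 0},
    {"delta_pos": [0, 0, -0.4], "yaw": 0},
    {"delta_pos": [0, 0, -0.4], "yaw": 0},
    {"delta_pos": [0, 0, -0.2], "yaw": 0},
  ],
)

```text
t: 14.45
tcp_pos: [0.4629, -0.0234, 0.0525]
tool_rot: [0.996, -0.093, 0.012, -0.001]
force: [-2.4, 1.6, 19.7]
finger_gap: -0.0
```

Emit:
send_rows(
  commands=[
    {"delta_pos": [0, 0, 0], "yaw": 0},
    {"delta_pos": [0, 0, 1], "yaw": 0},
    {"delta_pos": [0, 0, 5], "yaw": 0},
    {"delta_pos": [0, 0, 5], "yaw": 0},
    {"delta_pos": [0, 0, 5], "yaw": 0},
    {"delta_pos": [-1, -5, 0], "yaw": 0},
    {"delta_pos": [-1, -5, 0], "yaw": 0},
    {"delta_pos": [0, -5, 0], "yaw": 0},
    {"delta_pos": [0, -5, 0], "yaw": 0},
    {"delta_pos": [0, 0, 0], "yaw": 0},
  ],
)

```text
t: 15.7
tcp_pos: [0.4404, -0.2281, 0.2215]
tool_rot: [0.996, -0.091, 0.013, 0.0]
force: [0.2, 1.1, -0.8]
finger_gap: -0.002
```

```bash
python3 - <<'E'
from h import *
s=manip.sense(); print(s['t'],s['tcp_pos'],s['force'])
a=manip.snapshot("scene"); b=manip.snapshot("top")
cv2.imwrite("pics/s5.png",np.hstack([cv2.resize(a[130:350,140:440],(400,293),interpolation=2),cv2.resize(b[130:350,170:470],(400,293),interpolation=2)]))
c=manip.get_calibration("top")
b0=cv2.imread("pics/top0.png"); d=cv2.absdiff(b,b0).max(2)
for n,(x,y,w,h) in dict(weight=(390,242,24,24),jar=(380,275,36,34),dish=(232,252,32,32),spare=(236,202,46,50),shears=(415,245,40,105),lifter=(182,212,50,80),pen=(288,322,62,18)).items():
    print(n,d[y:y+h,x:x+w].mean().round(1))
E
```

```text
15.7 [ 0.44038055 -0.22813739  0.22150345] [ 0.24334582  1.07953786 -0.79909898]
weight 3.3
jar 2.1
dish 2.6
spare 2.5
shears 12.9
lifter 3.1
pen 3.0
```

View pics/s5.png

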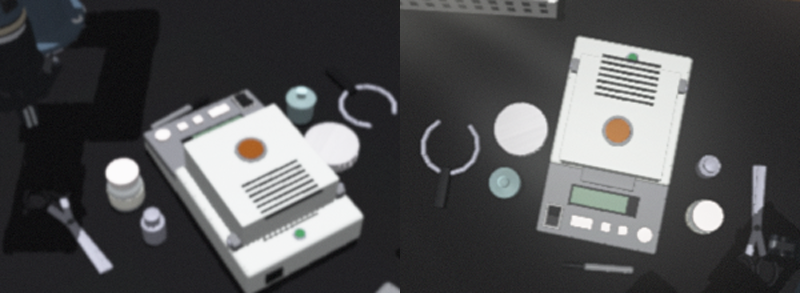

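```bash
python3 - <<'E'
from h import *
b=manip.snapshot("top");a=cv2.imread("pics/top0.png")
for i in(a,b): print(cv2.cvtColor(i,6)[282:304,283:288].mean(1).round().astype(int))
E
```

```text
[159 169 147 101  84  86  86  86  87  83  69  60  59  58  58  58  61 100
 155 160 157 158]
[160 166 130  80  65  66  64  63  63  67  77  83  85  84  83  85  88 119
 164 163 155 156]
```

The rocker shading has swapped exactly: the half that was level was lit at 86 and the raised one dark at 58, and now the near half is at 84 and the far at 64. The rocker is on, so I'm handing in.

```bash
python3 -c "
from station import manip
print(manip.sign_off())"
```

```text
the job is handed in; nothing more can be done
None
```

I switched the rocker on, pushed the hood shut, then pressed and released the tare key and the start key. I handed the job in at about 16 s of the 58 s allowed. Sign-off gives no verdict, so what follows is my own evidence.

- **Rocker:** I pressed it to its hard stop (about 20 N). The light and dark halves have since swapped in the top view, so it is on.
- **Hood:** The lip stopped the fingers at 89 mm above the bench, which is its shut height. The last pictures show the hood flush.
- **Keys:** Tare and start each reached a hard stop (about 18 N and 20 N). Both look up in the last pictures. I went nowhere near the menu and print keys.
- **Bystanders:** Six of the seven matched the first top picture almost exactly. The shears region differed more (12.9 against about 3); I put this down to the arm's shadow, because they appear in the same place.
- **Pan:** It is hidden under the shut hood, so I could not check it directly. Nothing touched it.

The first touch on the hood lip gave an unexpected sideways force of about 5 N. I backed off, rechecked the hood angle (0.75 rad), and then followed its arc down.

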